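Push the cabinet's pull-out tray home and the door shut over it

TASK

The small oak-fronted cabinet on the table has just been put together. With your fingertips, first push its pull-out tray all the way in with the cam lock and hex key still lying in it, then push the door fully shut over the tray, letting neither of them slam. Only push: do not pinch the tray front or the door, do not lift anything out of the tray, and leave the tools and fittings around the cabinet and the tape measure on top of it where they are.

Things in the scene. Friction and masses are not known exactly. Their poses are not given: they have to be found in the camera images.
- cabinet: Desk-top cabinet, grey carcass 270 mm wide (y), 230 deep (x), 200 tall, open in front; it stands firm and cannot move. Origin: on the table, at the carcass's front edge, middle of the width. +x points into the cabinet, +y to the hinge side, +z up. The tray runs right under the top board (underside 185 mm up, front edge at x = 0); below it is a shelf space.
- tray (a joint): How far the tray is pulled out, m: 0 = fully in (a stop), grows as it comes out towards the cabinet's -x; 70 to 115 mm at the start. It slides on runners with about 2 N of friction, does not roll or spring back, and weighs about 0.7 kg.
- tray_face (a point): Middle of the outer face of the tray's oak front panel, 151 mm above the table. The panel is 230 mm wide, 62 mm high (120 to 182 mm above the table), 12 mm thick, upright, without handle. With the tray fully in, this face is level with the carcass's front edge (cabinet x = 0, y = 0). Axes as the cabinet's.
- tray_floor (a point): Middle of the tray's floor (upper side), 129 mm above the table, 106 mm behind the tray's outer face. Inside, the tray is 182 mm deep (x), 212 mm wide (y); its side and back walls rise 36 mm above the floor. Axes as the cabinet's.
- door (a joint): Opening angle a of the door, rad: 0 = fully shut (a stop), grows as it swings out; 1.45 to 1.7 at the start, at most 1.9. In cabinet axes the door points from the hinge along (-sin a, -cos a) and its outer face looks along (-cos a, +sin a). It stays where it is left (hinge friction 0.12 N m); no spring, no catch.
- door_hinge (a point): Point on the door's upright hinge line, 101 mm above the table, at cabinet x = -2 mm, y = +134 mm; the line lies in the plane of the inner face. The door is a board 268 mm wide from there to its free edge, 194 high (4 to 198 mm above the table), 15 thick, oak outside, grey inside, no handle. Shut, its outer face is at cabinet x = -17 mm.
- door_edge (a point): Top outer corner of the door's free edge: outer face, 268 mm from the hinge line, 198 mm above the table. Its axes turn with the door (x into the outer face, y along the door towards the hinge).
- cam_lock: Zinc cam lock, an upright disc 15 mm in diameter and 12 mm tall, loose on the floor of the tray. Origin at the centre of its underside.
- hex_key: Steel hex key (L shape of 5 mm bar, long arm 75 mm along its y, short arm 27 mm), loose on the floor of the tray. Origin on its underside, middle of the long arm.
- tape_measure: Yellow tape measure, 72 x 38 mm and 64 mm tall, standing on the cabinet's top (200 mm up), its middle 100 to 115 mm behind the front edge. Origin at the centre of its underside. To be left alone.
- screwdriver: Red-handled screwdriver, 210 mm long along its x, lying on the table to one side of the cabinet. Origin at the middle, on the underside. To be left alone.
- mallet: Grey nylon mallet, 290 mm long along its x, head 95 x 38 mm at the +x end, lying on the table to one side of the cabinet. Origin mid-length, on the underside. To be left alone.
- parts_tray: Clear acrylic parts tray with four compartments of fittings, 160 x 110 mm, 32 mm tall, on the table to one side of the cabinet. Origin at the centre of its underside. To be left alone.
- glue_bottle: White bottle of wood glue with an orange cap, 52 mm in diameter, 150 mm tall, standing on the table to one side of the cabinet. Origin at the centre of its underside. To be left alone.

How it is judged:
On the way, in this order (a step that is already met when the one before it is completed fails the run):
1. the tray is fully in (within 5 mm of its stop) while the door still stands open (more than 0.6 rad) (value of joint tray below 0.005 m and value of joint door above 0.6 rad), for 0.2 s.
2. the door is fully shut (within 0.03 rad) (value of joint door below 0.03 rad), for 0.2 s.
At the end, for the whole second after the job is handed in: The tray is within 5 mm of fully in and the door within 0.03 rad of fully shut (about 8 mm at its free edge), both at rest; the cam lock and the hex key lie on the tray's floor; the tape measure, screwdriver, mallet, parts tray and glue bottle are within 20 mm of where they were (value of joint tray below 0.005 m and value of joint door below 0.03 rad and velocity of joint door between -0.05 and 0.05 rad/s and velocity of joint tray between -0.02 and 0.02 m/s and z of cam_lock in the frame of tray_floor between -0.006 and 0.012 m and y of cam_lock in the frame of tray_floor between -0.106 and 0.106 m and x of cam_lock in the frame of tray_floor between -0.096 and 0.09 m and z of hex_key in the frame of tray_floor between -0.006 and 0.012 m and y of hex_key in the frame of tray_floor between -0.106 and 0.106 m and x of hex_key in the frame of tray_floor between -0.096 and 0.09 m and distance of each of tape_measure, screwdriver, mallet, parts_tray, glue_bottle from where it was at the start of the episode below 0.02 m); the robot touches nothing.
It fails at once if the door is swung in (below 1.0 rad) while the tray still sticks out more than 10 mm (value of joint door below 1 rad and value of joint tray above 0.01 m).
It fails at once if slammed: the tray goes faster than 0.35 m/s in its last 15 mm, or the door faster than 1.5 rad/s (0.4 m/s at its free edge) in its last 0.15 rad ((value of joint tray below 0.015 m and velocity of joint tray below -0.35 m/s) or (value of joint door below 0.15 rad and velocity of joint door below -1.5 rad/s)).
It fails at once if pinched: the fingers press on the outer and the inner face of the door, or of the tray front, at once ((contact force between the fingers and door_c0 above 3 N and contact force between the fingers and door_c1 above 3 N) or (contact force between the fingers and tray_c0 above 3 N and contact force between the fingers and tray_c1 above 3 N)).
It fails at once if the cam lock or the hex key is lifted more than 20 mm off the tray's floor (z of any of cam_lock, hex_key in the frame of tray_floor above 0.02 m).
It fails at once if the tape measure, screwdriver, mallet, parts tray or glue bottle is moved more than 20 mm (distance of any of tape_measure, screwdriver, mallet, parts_tray, glue_bottle from where it was at the start of the episode above 0.02 m).
It also fails if it takes over 51 s, if anything falls off the work surface, if the arm or the gripper's body presses on something with over 40 N, if the wrist force passes 120 N, or if a joint passes its speed limit or range.

ROBOT

A 6-joint arm with a two-finger parallel gripper is mounted at the origin on the work surface. World frame = base frame: x ahead of the robot, y to its left, z up, the work surface at z = 0. Lengths are in m, angles in rad, forces in N, time in s.
With the tool pointing down it reaches from about 0.325 to 0.875 m from the base axis. Payload 4.4 kg.
Tool frame: the origin (TCP) lies midway between the tips of the shut fingers; the grasp point (between the pads) lies 19 mm behind it (ctrl.grasp_offset is the distance from the TCP to the grasp point, in m); z points along the fingers, y is the line along which they close (so a half turn about z gives the same grasp; the last joint's range is limited). The gripper opens to 85 mm and grips with 20 to 120 N. Pads are 22 mm wide; open, the fingers measure 114 mm over their backs; the gripper's body (76 mm by 85 mm) begins 54 mm behind the grasp point. The pads swing forward as they close: fully open they stand 13 mm farther back than shut.
Start: joints at [-1.312, 0.207, 1.542, -0, 1.393, -0.15], TCP at [0.229, -0.528, 0.231] pointing down, gripper open.
Joint ranges: [-2.73, 2.73], [-0.86, 2.22], [0.23, 2.46], [-1.11, 4.25], [0.08, 2.63], [-2.82, 2.82]. Speed limits (rad/s): [2.79, 2.79, 3.14, 3.14, 3.14, 3.14].

INTERFACE

Orientations are given as a unit quaternion [x, y, z, w].
In Python, from cell import ctrl gives the robot as it stands. Calls block until the motion is done:
- ctrl.move_ptp(position, orientation): joint-space move of the TCP to a pose.
- ctrl.servo_line(position, rot=None, vel=0.15): straight line of the TCP; rot=None keeps the orientation; vel is the mean speed in m/s.
- ctrl.move_j(angles): joint-space move.
- ctrl.grip(opening, newtons=None): finger opening in m; newtons is the grip in N (None keeps the last); returns when the fingers have stopped.
- ctrl.wait(seconds).
- ctrl.ik(position, orientation): joint angles nearest the present ones, or None.
- ctrl.observe(): the state.
- ctrl.read_camera(name): name is "scene" or "top" or "wrist"; returns a dict with "pixels" (420x560x3 uint8, red, green, blue), "fx", "fy", "cx", "cy" (pixels), "k1" (the pictures are not rectified: a ray, as slopes to the right and down, at radius r is drawn at 1 + k1 r^2 times it, then the intrinsics apply), "rvec" (rotation vector, rad) and "tvec" (3), from world to camera coordinates, as OpenCV has them; the wrist camera has in their place "hand_eye" (4x4, takes a point from camera to tool coordinates, whose origin is the TCP and whose axes are the flange's). Camera axes: x right, y down, z forward; pixel columns grow to the right and rows downward; lengths in m; the calibration is good to about 2 mm. A picture is of the moment at which its call begins: read the wrist's pose just before it. There is no depth.
A pose or a line that the arm cannot do raises ctrl.IKError and nothing moves.
- ctrl.close_job(): hands the job in; it is judged then, once.
Trained networks look in a picture, given as the dict that the camera call returned (one of the last four; its "shot" number tells which), for a name from the list of things; names that differ only in an ending like _2 or _b are one class to them, and where a whole thing is asked for, a point or a joint stands for the part that bears it (a point fixed in the world has none). Each returns a list of dicts, best first, with "p" (0 to 1); they miss things now and then, are a little off and sometimes report something else, mostly with a low value. They report only what shows in the picture. A call takes as long as a camera call.
- ctrl.find_in(picture, target): "point" ([column, row] in pixels, amid what is visible of it).
- ctrl.regions_of(picture, target): "pixels" (420x560 bool, what is visible of it) and "point" ([column, row] in pixels, amid what is visible of it).
- ctrl.pinpoint(picture, target): "point" ([column, row] in pixels: a listed point, or the origin of a listed thing).
The state is a dict: "time": time; "joint_positions": joint angles; "qd": joint speeds; "joint_torque": joint torques, N m; "position": TCP position; "eef_rot": TCP orientation; "force": force on the tool from outside, world axes, zero at the start; "moment": the same for the moment, N m; "width": finger opening in m; "gripper_force": force on a finger pad.
Only numpy, scipy, OpenCV 4.12 (cv2) and the standard library are available. Lean on these libraries where they do the work, as an engineer would, in place of code of your own. Each camera call takes 0.05 s, during which the arm holds its last target. There are 200 camera calls.

## Working session

There is one attempt and no reset: what is moved stays moved. The work goes in short steps, each a Python script; the robot and the scene stay as the last script left them, time stands still between calls to the robot, and variables do not carry over. Pictures are saved under pics/ and viewed, at most 10 in all, crops included, and the job is handed in when it is done.

```bash
ls; mkdir -p pics; cat > h.py <<'E'
import numpy as np, cv2
from cell import ctrl
from scipy.spatial.transform import Rotation as R
def K(p): return np.array([[p['fx'],0,p['cx']],[0,p['fy'],p['cy']],[0,0,1.]]), np.array([p['k1'],0,0,0,0.])
def proj(p,X):
    k,d=K(p); return cv2.projectPoints(np.array(X,float).reshape(-1,1,3),np.array(p['rvec'],float),np.array(p['tvec'],float),k,d)[0].reshape(-1,2)
def at_z(p,uv,z):
    k,d=K(p); n=cv2.undistortPoints(np.array(uv,float).reshape(1,1,2),k,d).ravel()
    Rm=cv2.Rodrigues(np.array(p['rvec'],float))[0]; c=-Rm.T@np.array(p['tvec']); r=Rm.T@np.array([n[0],n[1],1]); return c+r*(z-c[2])/r[2]
def save(p,n): cv2.imwrite('pics/'+n,cv2.cvtColor(np.asarray(p['pixels']),cv2.COLOR_RGB2BGR))
E
python3 - <<'E'
from h import *
Z=dict(tray_face=.151,tray_floor=.129,door_hinge=.101,door_edge=.198,cabinet=0,cam_lock=.129,hex_key=.129,tape_measure=.2,screwdriver=0,mallet=0,parts_tray=0,glue_bottle=0)
for c in('scene','top'):
    p=ctrl.read_camera(c); save(p,c+'0.png')
    for n,z in Z.items():
        for q in ctrl.pinpoint(p,n)[:2]: print(c,n,round(q['p'],2),np.round(q['point']),np.round(at_z(p,q['point'],z),3))
print(ctrl.observe()['time'])
E
```

```text
pics
scene tray_face 0.71 [272. 210.] [0.58  0.013 0.151]
scene tray_floor 0.6 [241. 217.] [ 0.665 -0.021  0.129]
scene door_hinge 0.94 [258. 257.] [0.688 0.132 0.101]
scene door_hinge 0.64 [200. 183.] [ 0.691 -0.303  0.101]
scene door_edge 0.94 [354. 214.] [0.422 0.197 0.198]
scene cabinet 0.69 [252. 253.] [0.643 0.002 0.   ]
scene cam_lock 0.59 [250. 205.] [ 0.615 -0.068  0.129]
scene hex_key 0.43 [428. 311.] [0.437 0.521 0.129]
scene hex_key 0.35 [258. 222.] [0.632 0.022 0.129]
scene tape_measure 0.93 [209. 205.] [ 0.759 -0.028  0.2  ]
scene screwdriver 0.58 [430. 311.] [0.328 0.446 0.   ]
scene mallet 0.74 [345. 360.] [0.622 0.467 0.   ]
scene mallet 0.53 [256. 254.] [0.637 0.011 0.   ]
scene parts_tray 0.65 [274. 166.] [ 0.327 -0.446  0.   ]
scene glue_bottle 0.55 [199. 184.] [ 0.645 -0.458  0.   ]
scene glue_bottle 0.44 [250. 250.] [ 0.643 -0.013  0.   ]
top tray_face 0.87 [279. 196.] [0.581 0.022 0.151]
top tray_floor 0.94 [293. 165.] [ 0.678 -0.008  0.129]
top door_hinge 0.84 [249. 161.] [0.689 0.118 0.101]
top door_edge 0.57 [204. 244.] [0.431 0.201 0.198]
top cabinet 0.91 [289. 186.] [0.651 0.    0.   ]
top cam_lock 0.75 [248. 163.] [0.673 0.117 0.129]
top cam_lock 0.6 [312. 189.] [ 0.613 -0.063  0.129]
top hex_key 0.46 [273. 182.] [0.623 0.043 0.129]
top tape_measure 0.71 [299. 131.] [ 0.749 -0.017  0.2  ]
top tape_measure 0.15 [310. 190.] [ 0.591 -0.056  0.2  ]
top screwdriver 0.85 [130. 277.] [0.342 0.442 0.   ]
top mallet 0.79 [136. 189.] [0.606 0.459 0.   ]
top mallet 0.58 [294. 166.] [ 0.712 -0.011  0.   ]
top parts_tray 0.89 [433. 306.] [ 0.327 -0.44   0.   ]
top glue_bottle 0.93 [440. 204.] [ 0.631 -0.457  0.   ]
1.3
```

View pics/scene0.png

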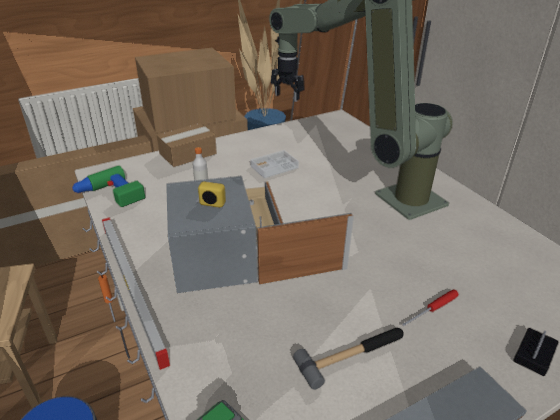

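View pics/top0.png

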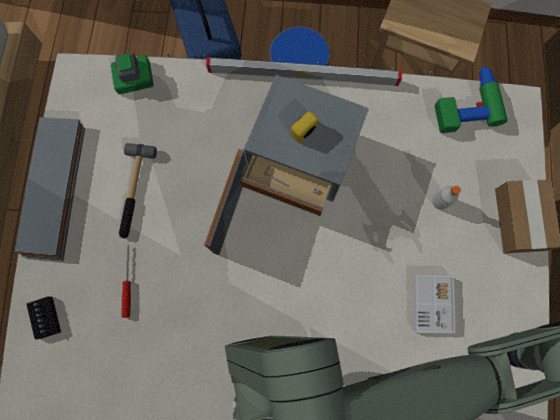

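The pictures show the cabinet yawed about -19°. In the top view its top runs from (279,77) to (246,152), and the tray front edge runs from (243,181) to (322,212). The door stands open to the left, with its free edge at (208,250). Next I'll fit the cabinet pose and both joints in one go.

```bash
cat > fit.py <<'E'
from h import *
from scipy.optimize import least_squares
def w(s,P):  # cabinet->world
    P=np.array(P,float); c,n=np.cos(s[2]),np.sin(s[2]); return np.array([s[0]+c*P[0]-n*P[1],s[1]+n*P[0]+c*P[1],P[2]])
def doorp(a,r,out,z): # out = distance beyond the inner face
    return [-.002-r*np.sin(a)-out*np.cos(a), .134-r*np.cos(a)+out*np.sin(a), z]
def model(s):
    d,a=s[3],s[4]
    return dict(tray_face=w(s,[-d,0,.151]),tray_floor=w(s,[.106-d,0,.129]),door_hinge=w(s,[-.002,.134,.101]),door_edge=w(s,doorp(a,.268,.015,.198)),cabinet=w(s,[0,0,0]))
def fit(pics,extra={},x0=(.66,0,-.33,.09,1.5)):
    obs=[]
    for c,p in pics.items():
        for n in('tray_face','tray_floor','door_hinge','door_edge','cabinet'):
            q=ctrl.pinpoint(p,n)
            if q and q[0]['p']>.5: obs.append((p,n,q[0]['point']))
    ex=[(pics[c],P,uv) for c in extra for P,uv in extra[c]]
    def f(s):
        m=model(s); return np.concatenate([proj(p,m[n])[0]-u for p,n,u in obs]+[proj(p,w(s,P))[0]-u for p,P,u in ex])
    r=least_squares(f,x0,loss='soft_l1',f_scale=2.); 
    for (p,n,u) in obs: print(n,np.round(proj(p,model(r.x)[n])[0]-u,1))
    for (p,P,u) in ex: print(P,np.round(proj(p,w(r.x,P))[0]-u,1))
    return r.x
def overlay(p,s,name,scale=1,crop=None):
    im=cv2.cvtColor(np.asarray(p['pixels']),cv2.COLOR_RGB2BGR); d,a=s[3],s[4]
    L=[[w(s,q) for q in([0,.135,.2],[0,-.135,.2],[.23,-.135,.2],[.23,.135,.2])],[w(s,q) for q in([-d,.115,.182],[-d,-.115,.182],[.012-d,-.115,.182],[.012-d,.115,.182])],[w(s,doorp(a,r,o,.198)) for r,o in((0,0),(.268,0),(.268,.015),(0,.015))]]
    x0,y0,x1,y1=crop; im=cv2.resize(im[y0:y1,x0:x1],None,fx=scale,fy=scale,interpolation=cv2.INTER_CUBIC)
    for P in L: cv2.polylines(im,[np.int32((proj(p,P)-[x0,y0]+.5)*scale)],True,(0,255,0),1)
    cv2.imwrite('pics/'+name,im)
E
python3 - <<'E'
from fit import *
pics={c:ctrl.read_camera(c) for c in('scene','top')}
s=fit(pics,{'top':[([.23,.135,.2],[279,77]),([.23,-.135,.2],[368,107]),([0,.135,.2],[245,151])],'scene':[([.23,.135,.2],[172,231]),([.23,-.135,.2],[167,187])]})
print(s); np.save('s.npy',s); overlay(pics['top'],s,'ov.png',3,(180,60,400,260))
E
```

```text
tray_face [ 3.  -4.3]
tray_floor [-15.  -33.4]
door_hinge [ 1.2 -0.3]
cabinet [1.  0.3]
tray_face [-0.1  0.1]
tray_floor [1.7 0.3]
door_hinge [-2.7 -0.1]
door_edge [-0.6  1.9]
cabinet [ 1.4 -0.3]
[0.23, 0.135, 0.2] [-2.9 -2.3]
[0.23, -0.135, 0.2] [1.5 1.8]
[0, 0.135, 0.2] [-1.5 -2. ]
[0.23, 0.135, 0.2] [-4.9  5.7]
[0.23, -0.135, 0.2] [-0.5 -4.8]
[ 0.64877459 -0.00438888 -0.30234681  0.07519608  1.51240671]
```

View pics/ov.png

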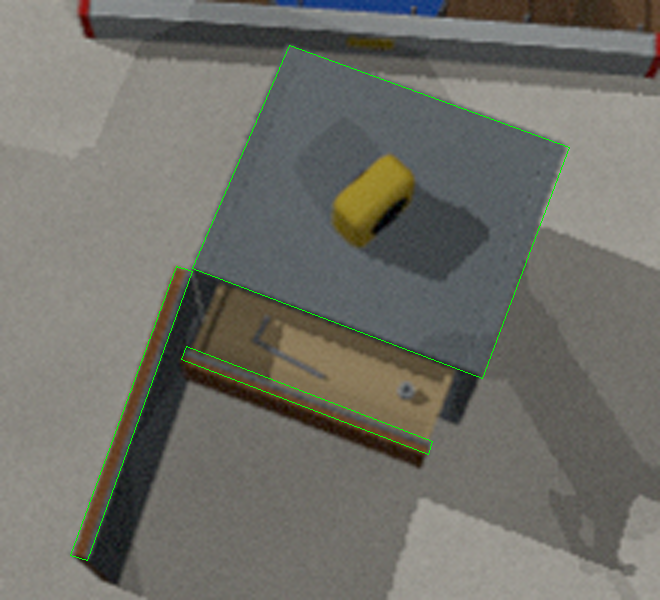

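```bash
cat >> fit.py <<'E'
def quat(az,tilt,flip):
    z=np.array([np.cos(az)*np.cos(tilt),np.sin(az)*np.cos(tilt),-np.sin(tilt)]); y=flip*np.array([-np.sin(az),np.cos(az),0]); return R.from_matrix(np.c_[np.cross(y,z),y,z]).as_quat()
def traypose(s,x,tilt,flip,z=.151): return w(s,[x,0,z]), quat(s[2],tilt,flip)
def doorpose(s,a,r,out,tilt,flip,z=.13,lag=0): # inward normal azimuth = yaw - a
    return w(s,doorp(a,r,.015+out,z)), quat(s[2]-a+lag,tilt,flip)
E
python3 - <<'E'
from fit import *
s=np.load('s.npy')
for t in np.radians([35,45,55,65,75]):
  for f in(1,-1):
    T=[ctrl.ik(*traypose(s,x,t,f)) for x in(-.16,-.08,0.003)]
    print(round(np.degrees(t)),f,'tray',[None if q is None else np.round(q,2).tolist() for q in T])
    for r in(.2,.24):
      D=[ctrl.ik(*doorpose(s,a,r,o,t,f)) for a,o in((1.51,.06),(1.51,0),(1.2,0),(.9,0),(.6,0),(.3,0),(0,0))]
      print('  door',r,[None if q is None else np.round(q,1).tolist() for q in D])
print(ctrl.observe()['time'])
E
```

```text
35 1 tray [None, None, None]
  door 0.2 [[0.6, 0.8, 1.2, -0.6, 1.9, 0.9], [0.5, 0.7, 1.3, -0.6, 1.8, 0.9], [0.5, 0.6, 1.6, -0.8, 1.6, 0.7], [0.5, 0.4, 1.9, -1.0, 1.3, 0.6], None, None, [-0.2, 0.2, 2.2, 3.6, 0.2, 1.2]]
  door 0.24 [[0.6, 0.8, 1.2, -0.6, 1.9, 0.9], [0.6, 0.7, 1.4, -0.6, 1.8, 0.9], [0.6, 0.5, 1.7, -0.8, 1.6, 0.8], [0.5, 0.3, 2.0, -1.0, 1.3, 0.7], None, None, [-0.3, 0.1, 2.2, 3.1, 0.2, 1.6]]
35 -1 tray [None, None, None]
  door 0.2 [[0.6, 0.8, 1.2, -0.6, 1.9, -2.3], [0.5, 0.7, 1.3, -0.6, 1.8, -2.3], [0.5, 0.6, 1.6, -0.8, 1.6, -2.4], [0.5, 0.4, 1.9, -1.0, 1.3, -2.5], None, None, [-0.2, 0.2, 2.2, 3.6, 0.2, -2.0]]
  door 0.24 [[0.6, 0.8, 1.2, -0.6, 1.9, -2.2], [0.6, 0.7, 1.4, -0.6, 1.8, -2.2], [0.6, 0.5, 1.7, -0.8, 1.6, -2.4], [0.5, 0.3, 2.0, -1.0, 1.3, -2.5], None, None, [-0.3, 0.1, 2.2, 3.1, 0.2, -1.5]]
45 1 tray [[0.08, -0.16, 2.32, -0.88, 0.35, -0.44], [-0.0, 0.01, 2.17, -0.83, 0.29, -0.55], [-0.06, 0.16, 2.0, -0.7, 0.27, -0.71]]
  door 0.2 [[0.6, 0.7, 1.2, -0.5, 1.8, 0.9], [0.5, 0.6, 1.4, -0.6, 1.7, 0.8], [0.5, 0.5, 1.7, -0.7, 1.5, 0.7], [0.4, 0.3, 1.9, -0.9, 1.2, 0.5]
[... 3620 characters left out ...]
.7], [0.3, 0.1, 1.9, -0.3, 1.2, 0.3], [0.1, 0.1, 2.0, -0.3, 1.1, -0.1], [-0.1, 0.1, 2.0, -0.2, 1.0, -0.6], [-0.2, 0.1, 1.9, -0.1, 0.9, -1.1], [-0.3, 0.2, 1.8, 0.0, 0.9, -1.6]]
75 -1 tray [[-0.04, -0.02, 1.99, -0.08, 0.92, 1.87], [-0.09, 0.14, 1.82, -0.07, 0.93, 1.82], [-0.12, 0.29, 1.63, -0.06, 0.96, 1.78]]
  door 0.2 [[0.4, 0.4, 1.5, -0.2, 1.4, -2.4], [0.3, 0.3, 1.6, -0.2, 1.3, -2.5], None, None, [-0.0, 0.1, 1.9, -0.2, 1.0, 2.6], [-0.1, 0.2, 1.8, -0.1, 0.9, 2.1], [-0.2, 0.2, 1.7, -0.0, 0.9, 1.7]]
  door 0.24 [[0.5, 0.4, 1.6, -0.2, 1.4, -2.4], [0.4, 0.3, 1.7, -0.2, 1.3, -2.5], None, None, [-0.1, 0.1, 2.0, -0.2, 1.0, 2.5], [-0.2, 0.1, 1.9, -0.1, 0.9, 2.0], [-0.3, 0.2, 1.8, 0.0, 0.9, 1.6]]
1.9
```

```bash
python3 - <<'E'
from fit import *
s=np.load('s.npy'); t=np.radians(55)
ctrl.grip(0.0)
ctrl.move_ptp(*traypose(s,-.15,t,1,.25)); ctrl.servo_line(traypose(s,-.15,t,1)[0],vel=.2)
ax=np.array([np.cos(s[2]),np.sin(s[2]),0]); f0=np.array(ctrl.observe()['force'])
x=-.15
while x<.012:
    x+=.02 if x<-.04 else .006 if x<-.02 else .003
    ctrl.servo_line(traypose(s,x,t,1)[0],vel=.07)
    o=ctrl.observe(); f=(np.array(o['force'])-f0)@ax
    print(round(x,3),round(f,1),round(o['time'],2))
    if f<-12: break
p=ctrl.read_camera('top'); q=ctrl.read_camera('scene')
for a in(p,q):
    r=ctrl.pinpoint(a,'tray_face'); print(r[:1], proj(a,w(s,[0,0,.151])))
overlay(p,s,'ov2.png',3,(180,60,400,260))
E
```

```text
-0.13 -0.4 5.99
-0.11 -0.4 6.42
-0.09 -0.3 6.86
-0.07 -0.3 7.29
-0.05 -0.2 7.72
-0.03 -0.5 8.16
-0.024 -0.7 8.41
-0.018 -1.5 8.66
-0.015 -0.3 8.91
-0.012 -0.2 9.16
-0.009 -0.4 9.41
-0.006 -1.9 9.66
-0.003 -19.3 9.91
[{'point': [290.1, 172.2], 'p': 0.98}] [[291.19692255 172.40673839]]
[] [[248.66640888 212.78635436]]
```

View pics/ov2.png

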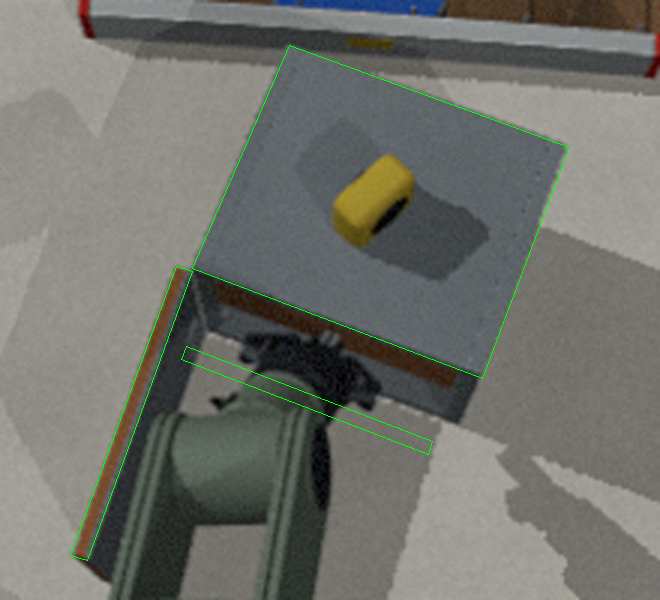

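The tray face now lies level with the carcass front, and the push force jumped to 19 N, so the tray is on its stop. The door at lower left hasn't moved. Next I go over to the door's outer side and swing it in.

```bash
python3 - <<'E'
from fit import *
s=np.load('s.npy'); t=np.radians(55); r=.22; z=.14
ctrl.wait(.2)
ctrl.servo_line(traypose(s,-.13,t,1)[0],vel=.2); ctrl.servo_line(traypose(s,-.13,t,1,.36)[0],vel=.25)
a=s[4]
ctrl.move_ptp(*doorpose(s,a,r,.08,t,1,z=.34)); ctrl.servo_line(doorpose(s,a,r,.08,t,1,z=z)[0],vel=.25)
ctrl.wait(.1); ctrl.servo_line(doorpose(s,a,r,.03,t,1,z=z)[0],vel=.12)
f0=np.array(ctrl.observe()['force'])
p=ctrl.read_camera('top'); overlay(p,s,'ov3.png',3,(140,60,360,260))
while a>-.05:
    a-=.06 if a>.2 else .015
    P,Q=doorpose(s,a,r,.005,t,1,z=z)
    ctrl.servo_line(P,rot=Q,vel=.09)
    o=ctrl.observe(); n=R.from_quat(Q).as_matrix()[:,2]*[1,1,0]; n/=np.linalg.norm(n); f=(np.array(o['force'])-f0)@n
    print(round(a,3),round(f,1),round(o['time'],2))
    if f<-10: break
    if np.abs(f)>8 and a>.3: break
p=ctrl.read_camera('top'); s2=s.copy(); s2[3]=0; s2[4]=0; overlay(p,s2,'ov4.png',3,(180,60,400,260))
E
```

```text
1.452 0.6 15.99
1.392 0.8 16.29
1.332 0.5 16.59
1.272 1.1 16.89
1.212 1.4 17.19
1.152 1.2 17.49
1.092 0.8 17.79
1.032 0.3 18.09
0.972 -0.1 18.39
0.912 0.5 18.69
0.852 1.0 18.99
0.792 -0.1 19.29
0.732 0.7 19.59
0.672 0.5 19.89
0.612 1.0 20.19
0.552 0.8 20.49
0.492 0.6 20.79
0.432 0.2 21.09
0.372 0.1 21.39
0.312 1.2 21.69
0.252 -0.2 21.99
0.192 0.3 22.29
0.177 -0.0 22.54
0.162 0.4 22.79
0.147 -0.8 23.04
0.132 -0.4 23.29
0.117 -0.2 23.54
0.102 -0.4 23.79
0.087 0.3 24.04
0.072 0.4 24.29
0.057 -0.6 24.54
0.042 0.2 24.79
0.027 0.1 25.04
0.012 0.6 25.29
-0.003 -3.2 25.54
-0.018 -16.7 25.79
```

View pics/ov4.png

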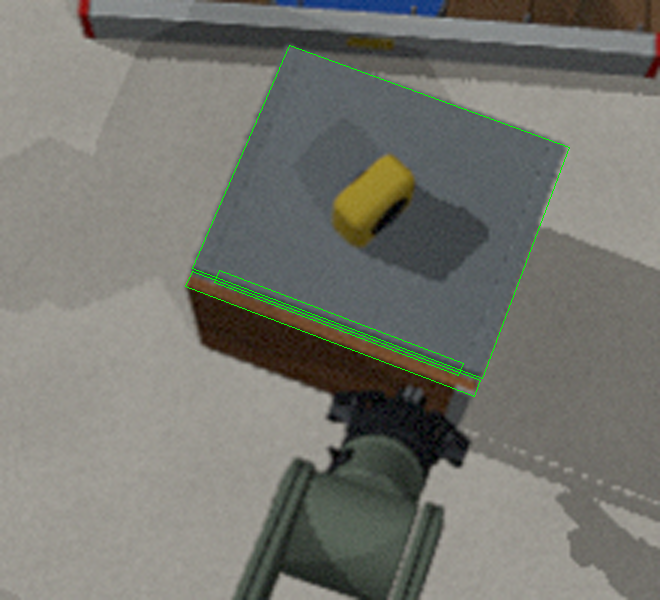

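The door outline matches the shut model, and the force rose to 17 N at the stop. I'll hold briefly, back off, check once more, and hand in.

```bash
python3 - <<'E'
from fit import *
s=np.load('s.npy'); t=np.radians(55)
ctrl.wait(.3); ctrl.servo_line(doorpose(s,0,.22,.10,t,1,z=.14)[0],vel=.12); ctrl.wait(.5)
p=ctrl.read_camera('top'); s[3]=0; s[4]=0
q=ctrl.pinpoint(p,'door_edge')[:1]; e=proj(p,model(s)['door_edge'])[0]; print(q,e,ctrl.observe()['force'])
if q and np.hypot(*(np.array(q[0]['point'])-e))<4: print(ctrl.close_job())
else: overlay(p,s,'ov5.png',3,(180,60,400,260))
E
```

```text
[{'point': [336.9, 189.0], 'p': 0.6}] [337.5058618  191.72731437] [ 0.21735527 -1.09957492 -0.55897541]
the job is handed in; nothing more can be done
None
```

The tray was pushed in to its stop, then the door was pushed gently shut over it, and the job is handed in; the cam lock and hex key were not checked in the tray after the push.

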